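# Lift the hot lid off the lunch pot on the library desk

### The arm

A 6-joint arm with a two-finger parallel gripper is mounted at the origin on the work surface. World frame = base frame: x ahead of the robot, y to its left, z up, the work surface at z = 0. Lengths are in m, angles in rad, forces in N, time in s.
With the tool pointing down it reaches from about 0.25 to 0.8 m from the base axis. Payload 3.9 kg.
Tool frame: the origin (TCP) lies on the mounting face of the last link; the fingertips stand 173 mm ahead of it and the grasp point (between the pads) lies 155 mm ahead of it (bot.grip_depth is the distance from the TCP to the grasp point, in m); z points along the fingers, y is the line along which they close (so a half turn about z gives the same grasp; the last joint's range is limited). The gripper opens to 85 mm and grips with 20 to 120 N. Pads are 22 mm wide; open, the fingers measure 114 mm over their backs; the gripper's body (76 mm by 85 mm) begins 54 mm behind the grasp point. The pads swing forward as they close: fully open they stand 13 mm farther back than shut.
Start: joints at [-1.103, 0.26, -0.138, 1.173, 0, 1.571], TCP at [0.237, -0.469, 0.405] pointing down, gripper open.
Joint ranges: [-2.78, 2.78], [-0.83, 1.72], [-1.28, 1.37], [-1.9, 2.12], [-1.57, 1.48], [-3.14, 3.14]. Speed limits (rad/s): [2.57, 2.57, 3.14, 3.14, 3.14, 3.14].

### API

Orientations are given as a unit quaternion [w, x, y, z].
In Python, from rig import bot, optics gives the robot as it stands. The module is installed in compiled form; this text tells all that it offers.
- The arm moves only by the tool drive_tool, never from a script. Its argument "plan" is a list of rows, each a list of 5 numbers: the closure, from 0 (fully open) to 1 (shut), then the shift along the tool's x, y, z in cm, then the turn about the tool's z in rad. In form: [[fingers, dx, dy, dz, roll], ...]. A call has 1 to 10 rows; each row is the pose to reach, as a shift and turn from the pose commanded when the call began, along the tool's axes at that moment; what a row does not reach only later rows make up. A row lasts 1/12 s, in which the tool goes at most 41.7 mm and 7.16 degrees, less where a joint would pass 70% of its speed; a pose out of reach is approached as far as the arm can. A call with a gripper value outside its range is refused whole. The fingers move at their own pace and stop on an object; the grip force is fixed at half the most. Time passes only in rows, so rows that repeat a pose let the fingers close. It gives the time, the measured TCP pose, the force, the opening and the grip force at its end, in the units of the state.
- bot.sense(): the state, without advancing time (a new reading comes with each control period).
- optics.capture(name): name is "scene" or "top" or "wrist"; returns a dict with "image" (420x560x3 uint8, red, green, blue), "range_z" (420x560 float32, m along the optical axis (not along the pixel's ray), 0 where there is no reading), "fx", "fy", "cx", "cy" (pixels), "view" (4x4, takes a point from world to camera coordinates). Camera axes: x right, y up, looking along -z (the intrinsics and any distortion apply to the point x, -y, -z); pixel columns grow to the right and rows downward; lengths in m; the calibration is good to about 2 mm. A picture is of the moment at which its call begins.
- bot.job_done(): hands the job in; it is judged then, once.
The state is a dict: "time": time; "joint_positions": joint angles; "qd": joint speeds; "effort": joint torques, N m; "eef_pos": TCP position; "tcp_rot": TCP orientation; "contact_force": force on the tool from outside, world axes, zero at the start; "moment": the same for the moment, N m; "width": opening from 0.0 (shut) to 1.0 (fully open); "grasp_force": force on a finger pad.
Only numpy, scipy, OpenCV 4.12 (cv2) and the standard library are available. Lean on these libraries where they do the work, as an engineer would, in place of code of your own. Each camera call takes 0.05 s, during which the arm holds its last target. There are 200 camera calls.

### The job

Lunch is waiting in the library: with the lid lifter, take the hot lid off the larger of the two iron pots by its loop, carry it level and lower it onto the middle of the round cork trivet. Then slip the lifter out of the loop and stand it upright on the desk. Never touch that lid with the gripper, and leave the small pot covered.

Things in the scene. Friction and masses are not known exactly. Their poses are not given: they have to be found in the camera images.
- lifter: Lid lifter, 0.25 kg: a steel C standing on its foot, open towards +x. Origin: under the foot, below the grip's middle; z up. Foot = tongue: 32 mm wide (y), 8 thick, x -32 to 30; lip at x 24 to 30 rises to z 14. Back of the C at x -32 to -22, arm over the opening z 82 to 92. Pale wooden grip on the arm: 32 (x) by 24 (y), z 92 to 142; a loop on the tongue at x = 0 hangs in line with it.
- lid_large: Lid of the large pot (fixed, 70 mm high, 152 across): dark iron disc 156 mm across, about 0.38 kg, z 6 to 16; plug below it 128 across (7 mm play). Origin: centre of plug's underside, z up. Loop on its middle: square steel arch spanning along y, opening 70 wide, z 16 to 56, bar z 56 to 62, strap 14 wide in x. The tongue goes through along the lid's x, either way; the bar lies flat on it.
- lid_small: Lid of the small pot (fixed, 70 mm high, 108 across), same make: 112 mm across, loop 46 mm wide inside, its top 62 mm above the origin (centre of the plug's underside; z up). It stays on its pot.
- trivet: Round flat cork trivet fixed on the desk, 160 mm across, 12 mm thick. Origin: centre of its underside, z up. The lid goes on top, centred, any way round.
There are look-alikes about, which are no part of the job. What is shaped like the lid_large but turquoise is not meant. Leave any red look-alike of the lifter alone.

How it is judged:
On the way, in this order (a step that is already met when the one before it is completed fails the run):
1. the large lid hangs on the lifter, level, at least 20 mm above its seat (height (world z) of lid_large above 0.084 m and angle between lid_large's own z axis and vertical below 0.2 rad and contact force between lifter and lid_large above 1 N), for 0.2 s.
2. the large lid rests on the trivet, level and within 25 mm of its middle, with the held lifter still in its loop (horizontal distance between lid_large and trivet below 0.025 m and contact force between lid_large and trivet above 0.5 N and height (world z) of lid_large below 0.02 m and angle between lid_large's own z axis and vertical below 0.12 rad and horizontal distance between lifter and lid_large below 0.045 m and contact force between the fingers and lifter above 0.5 N), for 0.05 s.
At the end, for the whole second after the job is handed in: The large lid lies flat on the trivet, its centre within 25 mm of the trivet's; the lifter stands upright on its foot on the desk, released and at rest, clear of the lid; the small lid is still on its pot, moved by less than 15 mm (horizontal distance between lid_large and trivet below 0.025 m and height (world z) of lid_large between 0.006 and 0.018 m and angle between lid_large's own z axis and vertical below 0.08 rad and linear speed of each of lid_large, lifter below 0.02 m/s and angle between lifter's own z axis and vertical below 0.1 rad and height (world z) of lifter below 0.006 m and contact force between lifter and lid_large below 0.1 N and distance of lid_small from where it was at the start of the episode below 0.015 m); the robot touches nothing.
It fails at once if the gripper or arm touches the large lid (contact force between any of the fingers, the arm and lid_large above 0.5 N).
It fails at once if the large lid tips by more than 20 degrees (angle between lid_large's own z axis and vertical above 0.35 rad).
It fails at once if the small lid is moved by more than 15 mm (distance of lid_small from where it was at the start of the episode above 0.015 m).
It also fails if it takes over 64 s, if anything falls off the work surface, if the arm or the gripper's body presses on something with over 40 N, if the wrist force passes 120 N, or if a joint passes its speed limit or range.

## Working session

There is one attempt and no reset: what is moved stays moved. The work goes in short steps, Python scripts to look and compute and a tool call to move; the robot and the scene stay as the last step left them, time stands still between calls to the robot, and variables do not carry over. Pictures are saved under pics/ and viewed, at most 10 in all, crops included, and the job is handed in when it is done.

Besides the shell and the picture viewer there is one more tool, called after "Call:" as name([rows], argument=value, ...), one row to a line, values as JSON. drive_tool: Moves the arm, as the interface text tells. Its arguments: {"type":"object","properties":{"plan":{"type":"array","items":{"type":"array","items":{"type":"number"}}}},"required":["plan"]}

```bash
mkdir -p pics; cat > h.py <<'E'
import numpy as np, cv2
from rig import bot, optics
def cap(n, save=None):
    c=optics.capture(n)
    if save: cv2.imwrite(f'pics/{save}.png', c['image'][:,:,::-1])
    return c
def pts(c):
    z=c['range_z']; v,u=np.mgrid[:z.shape[0],:z.shape[1]]
    p=np.stack([(u-c['cx'])/c['fx']*z,-(v-c['cy'])/c['fy']*z,-z,np.ones_like(z)],-1)
    w=p@np.linalg.inv(c['view']).T
    w[z==0]=np.nan
    return w[...,:3]
E
python3 - <<'E'
from h import *
for n in ['scene','top']:
    c=cap(n,n); print(n,{k:v for k,v in c.items() if k not in('image','range_z')})
    np.savez('pics/'+n,P=pts(c),**c)
print(bot.sense())
E
```

```text
scene {'fx': 502.68295858544275, 'fy': 502.68295858544275, 'cx': 278.8024765294438, 'cy': 214.72181115146245, 'view': array([[ 0.80854302,  0.58795944, -0.0237041 , -0.34558011],
       [-0.2896163 ,  0.43269103,  0.85375692,  0.06724893],
       [ 0.51223099, -0.6834341 ,  0.52013195, -1.5482372 ],
       [ 0.        ,  0.        ,  0.        ,  1.        ]])}
top {'fx': 512.3619861825794, 'fy': 512.3619861825794, 'cx': 266.82469627634777, 'cy': 209.39915464615194, 'view': array([[ 0.02281106, -0.99960713, -0.01628616,  0.00701631],
       [ 0.99614043,  0.02134482,  0.08513898, -0.42993144],
       [-0.08475791, -0.01816541,  0.99623597, -1.21776586],
       [ 0.        ,  0.        ,  0.        ,  1.        ]])}
{'time': 0.1, 'joint_positions': array([-1.10301811e+00,  2.60633630e-01, -1.39242331e-01,  1.17272869e+00,
       -1.03209981e-05,  1.57077510e+00]), 'qd': array([ 1.44953796e-03, -1.24497991e-03,  3.54261368e-03, -4.70794677e-04,
        3.75053992e-04,  1.67508696e-05]), 'effort': array([ 3.86054253e-04, -4.06508195e+01,  2.54527098e+01,  1.00779743e-02,
       -1.71466979e-05,  7.85488101e-07]), 'eef_pos': array([ 0.23658267, -0.46832257,  0.40393899]), 'tcp_rot': array([-8.78348431e-04,  9.72769546e-01,  2.31772718e-01, -2.14561098e-04]), 'contact_force': array([-0.21614847,  1.06397728,  0.09882304]), 'moment': array([-0.01588599,  0.06033415,  0.0155015 ]), 'grasp_force': 0.0, 'width': 1.00418629015848}
```

View pics/scene.png

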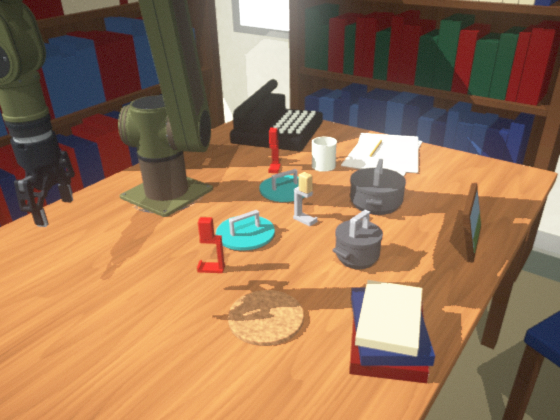

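View pics/top.png

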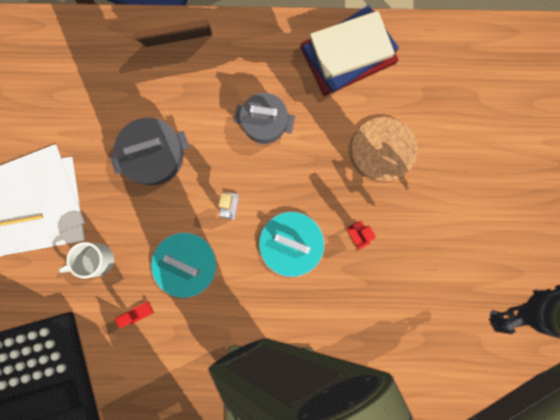

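The two views show these objects, by top-view pixel:
- **Lifter:** the steel one with the pale grip is at about (228,205). The red look-alikes are at (361,235) and (134,315).
- **Large lid:** it is on the larger iron pot at (150,152). It could be taken for the small pot (264,118) or the turquoise lids at (184,265) and (291,244).
- **Trivet:** it is at (384,149).

Next I measure these and check the lifter and large pot in one close crop.

```bash
cat > m.py <<'E'
from h import *
d=np.load('pics/top.npz'); P=d['P']; im=d['image']; hsv=cv2.cvtColor(im,cv2.COLOR_RGB2HSV)
def box(u0,u1,v0,v1):
    m=np.zeros(P.shape[:2],bool); m[v0:v1,u0:u1]=1; return m
def rep(n,m):
    q=P[m&np.isfinite(P[...,2])]
    (c,s,a)=cv2.minAreaRect((q[:,:2]*1000).astype(np.float32))
    w,V=np.linalg.eigh(np.cov(q[:,:2].T)); ax=V[:,1]
    print(n,len(q),'mean',q.mean(0).round(4),'med z',np.median(q[:,2]).round(4),'rect',np.round(c,1),np.round(s,1),'axis deg',np.degrees(np.arctan2(ax[1],ax[0])).round(1))
Z=P[...,2]
b=box(105,190,110,195); rep('largebar',b&(Z>.115)); rep('large disc',b&(Z>.070)&(Z<.09))
b=box(235,297,90,145); rep('smallbar',b&(Z>.115)); rep('small disc',b&(Z>.07)&(Z<.09))
b=box(210,245,185,225); rep('grip',b&(Z>.13)); rep('foot',b&(Z>.003)&(Z<.02)); rep('lift lowsteel',b&(hsv[...,1]<70)&(Z<.1))
b=box(335,430,105,195); rep('trivet',b&(Z>.008)&(Z<.016))
b=box(240,340,200,290); rep('turq',b&(Z>.01))
d2=np.load('pics/scene.npz'); P=d2['P'];Z=P[...,2]
b=box(285,325,168,228); rep('S grip',b&(Z>.13)); rep('S foot',b&(Z>.004)&(Z<.012));rep('S mid',b&(Z>.02)&(Z<.08))
b=box(345,415,155,205); rep('S largebar',b&(Z>.115))
a=cv2.resize(im[100:230,95:260][:,:,::-1],None,fx=2.4,fy=2.4,interpolation=2)
s=cv2.resize(d2['image'][150:250,270:420][:,:,::-1],None,fx=2.6,fy=2.6,interpolation=2)
h=max(a.shape[0],s.shape[0]); f=lambda x:np.pad(x,((0,h-x.shape[0]),(0,0),(0,0)))
cv2.imwrite('pics/crop.png',np.hstack([f(a),f(s)]))
E
python3 m.py
```

```text
largebar 259 mean [0.5567 0.2985 0.1248] med z 0.1248 rect [557.3 299.1] [15.3 82.5] axis deg 108.5
large disc 3201 mean [0.5555 0.2975 0.079 ] med z 0.0791 rect [557.3 299.3] [155.3 154.7] axis deg -153.9
smallbar 181 mean [0.6427 0.0282 0.1247] med z 0.1248 rect [643.   28.8] [57.6 15.7] axis deg 82.5
small disc 1590 mean [0.641  0.0283 0.0789] med z 0.0789 rect [642.9  28.3] [111.4 110. ] axis deg 171.3
grip 161 mean [0.4378 0.1081 0.14  ] med z 0.1401 rect [438.2 108.6] [23.8 31.7] axis deg 168.8
foot 170 mean [0.4423 0.1041 0.0075] med z 0.0066 rect [441.1 115.5] [84.8 92.8] axis deg 177.8
lift lowsteel 247 mean [0.4296 0.1031 0.038 ] med z 0.0115 rect [438.4 105.1] [27.  65.5] axis deg 164.9
trivet 2907 mean [ 0.5854 -0.2652  0.0114] med z 0.0114 rect [ 584.2 -264.6] [159.3 162.7] axis deg 118.3
turq 3222 mean [ 0.3475 -0.0433  0.0183] med z 0.0153 rect [347.7 -44. ] [154.4 153.5] axis deg 141.0
S grip 92 mean [0.4421 0.1023 0.1379] med z 0.1392 rect [440.3 105.6] [26.1 31.7] axis deg -178.0
S foot 176 mean [0.414  0.1408 0.0075] med z 0.0074 rect [356.5 221.3] [103.5 354. ] axis deg 117.3
S mid 221 mean [0.3732 0.1564 0.0493] med z 0.0519 rect [353.8 171.2] [ 35.  195.7] axis deg 129.3
S largebar 90 mean [0.5609 0.2898 0.1242] med z 0.125 rect [557.7 298.6] [14.5 87.9] axis deg 108.4
```

View pics/crop.png

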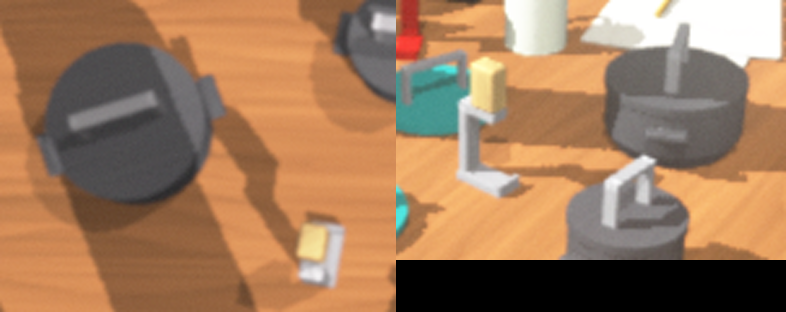

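The crop confirms the choice. The steel C with the pale grip is at crop (310,245) left and (487,85) right, with its foot pointing right and towards the viewer. The large iron lid's bar is at (112,110) left. Heights and diameters match the given sizes.

The lifter is at about (0.439, 0.107) with yaw about -13°. The large lid is at (0.557, 0.299) with its x axis at 18.5°, and the trivet is at (0.585, -0.265).

```bash
cat >> h.py <<'E'
from scipy.spatial.transform import Rotation as R
def delta(x,y,z,yaw):
    """shift (cm) and roll to bring grasp point to x,y,z, tool y axis along lifter yaw (deg)"""
    s=bot.sense(); w,a,b,c=s['tcp_rot']; M=R.from_quat([a,b,c,w]).as_matrix()
    g=s['eef_pos']+M@[0,0,bot.grip_depth]
    d=M.T@(np.array([x,y,z])-g)*100
    ty=np.degrees(np.arctan2(M[1,1],M[0,1]))
    print('t',round(s['time'],2),'grasp',g.round(4),'tooly',ty.round(2),'tilt z',M[:,2].round(3),'-> d',d.round(2),'roll',np.radians((ty-yaw+180)%360-180).round(3))
    return d
E
python3 -c "
from h import *
delta(.439,.107,.25,-13)"
```

```text
t 0.1 grasp [ 0.2365 -0.4681  0.2492] tooly -63.2 tilt z [-0.001  0.002 -1.   ] -> d [ 44.01 -42.2   -0.  ] roll -0.876
```

Call:
drive_tool([
  [0, 44, -42.2, 0, -0.876],
  [0, 44, -42.2, 0, -0.876],
  [0, 44, -42.2, 0, -0.876],
  [0, 44, -42.2, 0, -0.876],
  [0, 44, -42.2, 0, -0.876],
  [0, 44, -42.2, 0, -0.876],
  [0, 44, -42.2, 0, -0.876],
  [0, 44, -42.2, 0, -0.876],
  [0, 44, -42.2, 0, -0.876],
  [0, 44, -42.2, 0, -0.876],
])

```text
time: 0.93
eef_pos: [0.3749, -0.0736, 0.4046]
tcp_rot: [0.0, 0.783, 0.622, -0.0]
contact_force: [0.8, -0.3, -0.1]
width: 1.0
grasp_force: 0.0
```

```bash
python3 -c "
from h import *
delta(.439,.107,.25,-13)"
```

```text
t 0.93 grasp [ 0.3749 -0.0736  0.2499] tooly -13.03 tilt z [ 0. -0. -1.] -> d [ 1.904e+01  2.170e+00 -1.000e-02] roll -0.0
```

Call:
drive_tool([
  [0, 19, 2.2, 0, 0],
  [0, 19, 2.2, 0, 0],
  [0, 19, 2.2, 0, 0],
  [0, 19, 2.2, 0, 0],
  [0, 19, 2.2, 0, 0],
  [0, 19, 2.2, 0, 0],
])

```text
time: 1.43
eef_pos: [0.4408, 0.1086, 0.4043]
tcp_rot: [-0.0, 0.781, 0.625, 0.001]
contact_force: [1.0, 0.0, 0.5]
width: 1.001
grasp_force: 0.0
```

```bash
python3 - <<'E'
from h import *
delta(.439,.107,.117,-13)
c=cap('wrist','w1'); P=pts(c); Z=P[...,2]; 
s=bot.sense(); g=np.array([.439,.107])
near=np.hypot(P[...,0]-g[0],P[...,1]-g[1])<.06
for n,m in [('grip',near&(Z>.13)&(Z<.15)),('foot',near&(Z>.004)&(Z<.016)),('arm',near&(Z>.08)&(Z<.1))]:
    q=P[m]
    if len(q)<20: print(n,len(q)); continue
    print(n,len(q),q.mean(0).round(4),[np.round(t,1) for t in cv2.minAreaRect((q[:,:2]*1000).astype(np.float32))])
E
```

```text
t 1.43 grasp [0.441  0.1089 0.2496] tooly -12.67 tilt z [ 0.001  0.002 -1.   ] -> d [-0.25 -0.16 13.26] roll 0.006
grip 1080 [0.44   0.1096 0.1402] [array([439.6, 108.1]), array([24.3, 32. ]), np.float64(82.0)]
foot 777 [0.4452 0.1124 0.0082] [array([438.7, 108.4]), array([32.2, 62. ]), np.float64(81.1)]
arm 409 [0.421  0.1148 0.0906] [array([431.7, 110. ]), array([22.6, 47.9]), np.float64(83.6)]
```

View pics/w1.png

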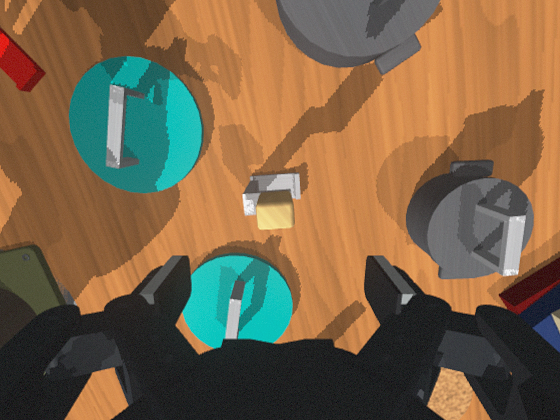

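The wrist view shows the lifter at (273,200) under the gripper, with no obstacle between the fingers. Refined, it is at (0.4396, 0.1083) with yaw -8.5°. I descend straight down and close.

Call:
drive_tool([
  [0, -0.1, -0.1, 3, -0.073],
  [0, -0.1, -0.1, 6, -0.073],
  [0, -0.1, -0.1, 9, -0.073],
  [0, -0.1, -0.1, 11.5, -0.073],
  [0, -0.1, -0.1, 13.2, -0.073],
  [0, -0.1, -0.1, 13.2, -0.073],
  [0, -0.1, -0.1, 13.2, -0.073],
])

```text
time: 2.07
eef_pos: [0.4371, 0.1027, 0.2722]
tcp_rot: [-0.001, 0.76, 0.65, -0.002]
contact_force: [0.2, 0.0, 0.1]
width: 1.003
grasp_force: 0.0
```

```bash
python3 -c "
from h import *
delta(.4396,.1083,.117,-8.5)"
```

```text
t 2.07 grasp [0.4366 0.1026 0.1175] tooly -8.91 tilt z [-0.003 -0.001 -1.   ] -> d [0.61 0.2  0.04] roll -0.007
```

Call:
drive_tool([
  [0, 0, 0, 0, 0],
  [0, 0, 0, 0, 0],
])

```text
time: 2.23
eef_pos: [0.4388, 0.1036, 0.2742]
tcp_rot: [0.001, 0.76, 0.65, 0.001]
contact_force: [0.0, 0.7, 0.1]
width: 1.004
grasp_force: 0.0
```

```bash
python3 -c "
from h import *
delta(.4396,.1083,.117,-8.5)"
```

```text
t 2.23 grasp [0.4393 0.1037 0.1195] tooly -8.86 tilt z [ 0.003  0.001 -1.   ] -> d [ 0.46 -0.04  0.25] roll -0.006
```

Call:
drive_tool([
  [0, 0.45, 0, 0.2, 0],
  [0, 0.45, 0, 0.2, 0],
  [0, 0.45, 0, 0.2, 0],
])

```text
time: 2.48
eef_pos: [0.4391, 0.1086, 0.2713]
tcp_rot: [0.0, 0.759, 0.651, 0.001]
contact_force: [0.3, 0.5, -0.5]
width: 1.004
grasp_force: 0.0
```

```bash
python3 -c "
from h import *
delta(.4396,.1083,.117,-8.5);cap('wrist','w2');delta(.4396,.1083,.117,-8.5)"
```

```text
t 2.48 grasp [0.4393 0.1087 0.1166] tooly -8.79 tilt z [ 0.001  0.    -1.   ] -> d [-0.03  0.04 -0.04] roll -0.005
t 2.53 grasp [0.4391 0.1086 0.1165] tooly -8.8 tilt z [ 0.001  0.    -1.   ] -> d [-0.02  0.05 -0.05] roll -0.005
```

View pics/w2.png

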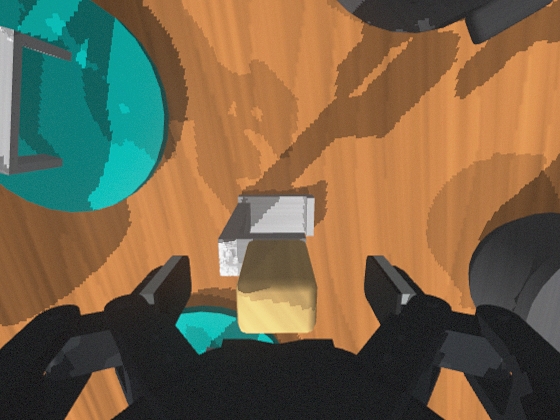

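The grip at (277,290) sits between the pads at (165,290) and (390,290), so I close on it.

Call:
drive_tool([
  [0.3, 0, 0, 0, 0],
  [0.6, 0, 0, 0, 0],
  [1, 0, 0, 0, 0],
  [1, 0, 0, 0, 0],
  [1, 0, 0, 0, 0],
  [1, 0, 0, 0, 0],
  [1, 0, 0, 0, 0],
  [1, 0, 0, 0, 0],
])

```text
time: 3.2
eef_pos: [0.439, 0.1083, 0.2708]
tcp_rot: [0.0, 0.759, 0.651, 0.0]
contact_force: [0.4, -0.4, 1.1]
width: 0.366
grasp_force: 60.1
```

```bash
python3 -c "
from h import *
delta(.4396,.1083,.27,-8.5)"
```

```text
t 3.2 grasp [0.4391 0.1083 0.1161] tooly -8.83 tilt z [ 0.001  0.    -1.   ] -> d [ 1.000e-02  6.000e-02 -1.539e+01] roll -0.006
```

Call:
drive_tool([
  [1, 0, 0, -1, 0],
  [1, 0, 0, -4, 0],
  [1, 0, 0, -8, 0],
  [1, 0, 0, -12, 0],
  [1, 0, 0, -14, 0],
  [1, 0, 0, -14, -0.12],
  [1, 0, 0, -14, -0.24],
  [1, 0, 0, -14, -0.36],
  [1, 0, 0, -14, -0.477],
  [1, 0, 0, -14, -0.477],
])

```text
time: 4.03
eef_pos: [0.4383, 0.1082, 0.41]
tcp_rot: [-0.001, 0.583, 0.812, -0.001]
contact_force: [-0.2, -1.0, -2.4]
width: 0.364
grasp_force: 60.5
```

```bash
python3 - <<'E'
from h import *
delta(.453,.264,.209,18.5)
c=cap('top'); P=pts(c); Z=P[...,2]; s=bot.sense()['eef_pos']
c=cap('wrist','w3'); P=pts(c); Z=P[...,2]
L=np.hypot(P[...,0]-.557,P[...,1]-.299)<.085
for n,m in [('bar',L&(Z>.118)&(Z<.132)),('disc',L&(Z>.072)&(Z<.088))]:
    q=P[m]
    if len(q)>20: print(n,len(q),q.mean(0).round(4),[np.round(t,1) for t in cv2.minAreaRect((q[:,:2]*1000).astype(np.float32))])
E
```

```text
t 4.03 grasp [0.438  0.1081 0.2553] tooly 18.61 tilt z [-0.002 -0.    -1.   ] -> d [14.29  6.4   4.62] roll 0.002
bar 1991 [0.5603 0.2882 0.1246] [array([561.9, 288.9]), array([16.8, 62.3]), np.float64(17.9)]
disc 16860 [0.5581 0.2842 0.0793] [array([564.8, 279.3]), array([156.7, 114.6]), np.float64(17.7)]
```

View pics/w3.png

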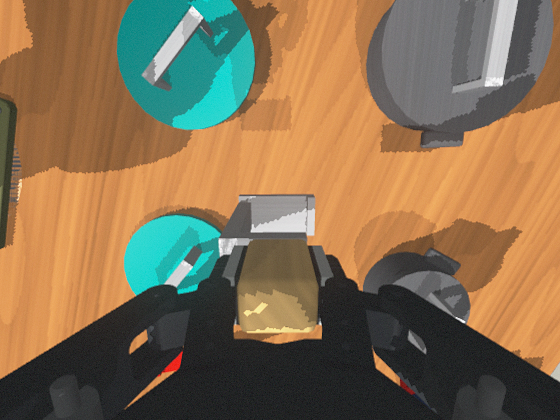

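The view shows the lifter held square, with its tongue at (275,215) and the lid bar parallel to it at (500,50). I move to the staging point behind the loop.

Call:
drive_tool([
  [1, 3.5, 1.6, 0, 0],
  [1, 7, 3.2, 0, 0],
  [1, 10.5, 4.8, 0, 0],
  [1, 14.3, 6.4, 0, 0],
  [1, 14.3, 6.4, 2, 0],
  [1, 14.3, 6.4, 4.6, 0],
  [1, 14.3, 6.4, 4.6, 0],
  [1, 14.3, 6.4, 4.6, 0],
  [1, 14.3, 6.4, 4.6, 0],
  [1, 14.3, 6.4, 4.6, 0],
])

```text
time: 4.97
eef_pos: [0.4547, 0.2641, 0.3662]
tcp_rot: [0.0, 0.585, 0.811, 0.001]
contact_force: [0.1, 0.5, -2.6]
width: 0.369
grasp_force: 61.1
```

```bash
cat > look.py <<'E'
from h import *
import sys
delta(.557,.299,.209,18.3)
cs=[cap('wrist','w_'+sys.argv[1]),cap('scene')]
for nm,c in zip(['wrist','scene'],cs):
    P=pts(c); Z=P[...,2]
    L=np.hypot(P[...,0]-.557,P[...,1]-.299)<.085
    for n,m in [('bar',L&(Z>.118)&(Z<.132)),('disc',L&(Z>.072)&(Z<.088))]:
        q=P[m]
        if len(q)>20: print(nm,n,len(q),q.mean(0).round(4),[np.round(t,1) for t in cv2.minAreaRect((q[:,:2]*1000).astype(np.float32))])
# tongue of lifter (in front of tool), wrist view
P=pts(cs[0]); s=bot.sense(); g=s['eef_pos']; Z=P[...,2]
m=(np.hypot(P[...,0]-g[0],P[...,1]-g[1])<.05)&(Z>g[2]-.30)&(Z<g[2]-.252); q=P[m]
print('tongue',len(q),q.mean(0).round(4),[np.round(t,1) for t in cv2.minAreaRect((q[:,:2]*1000).astype(np.float32))] if len(q)>9 else '', np.percentile(q[:,2],[5,50,95]).round(4))
E
python3 look.py a
```

```text
t 4.97 grasp [0.455  0.2643 0.2115] tooly 18.42 tilt z [ 0.002  0.001 -1.   ] -> d [ 0.07 10.77  0.28] roll 0.002
wrist bar 2323 [0.5566 0.3002 0.1247] [array([558.3, 298.4]), array([15.6, 82.5]), np.float64(18.9)]
wrist disc 19498 [0.5538 0.3047 0.0792] [array([559.7, 299. ]), array([153. , 155.5]), np.float64(23.4)]
scene bar 83 [0.5599 0.2925 0.1244] [array([558.3, 297.4]), array([14.7, 85.5]), np.float64(18.3)]
scene disc 1128 [0.5638 0.2877 0.079 ] [array([558.9, 296. ]), array([154.7, 159.5]), np.float64(21.6)]
tongue 3492 [0.4663 0.2704 0.0972] [array([468.6, 262.9]), array([77.2, 61.5]), np.float64(30.9)] [0.0786 0.1023 0.1087]
```

View pics/w_a.png

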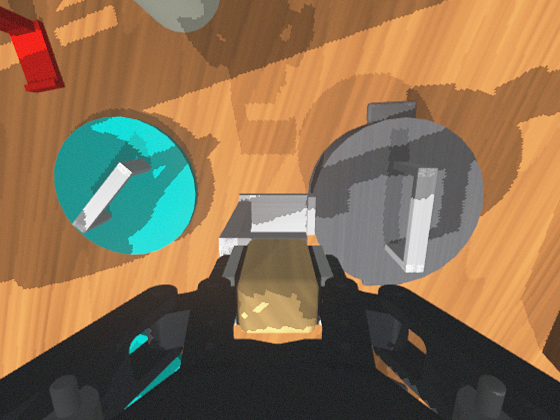

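The view shows the tongue at (278,215) lined up behind the loop bar at (420,220). The lid centre is (0.558, 0.2985). I insert along tool y by 10.8 cm, in two calls.

Call:
drive_tool([
  [1, 0, 1, 0.3, 0],
  [1, 0, 2, 0.3, 0],
  [1, 0, 3, 0.3, 0],
  [1, 0, 4, 0.3, 0],
  [1, 0, 5, 0.3, 0],
  [1, 0, 6, 0.3, 0],
  [1, 0, 7, 0.3, 0],
  [1, 0, 7.5, 0.3, 0],
  [1, 0, 7.5, 0.3, 0],
])

```text
time: 5.82
eef_pos: [0.5269, 0.2886, 0.3613]
tcp_rot: [0.0, 0.584, 0.811, 0.0]
contact_force: [-1.1, 0.1, -2.3]
width: 0.373
grasp_force: 61.3
```

```bash
python3 -c "
from h import *
delta(.558,.2985,.209,18.4)"
```

```text
t 5.82 grasp [0.527  0.2886 0.2066] tooly 18.48 tilt z [ 0.001  0.    -1.   ] -> d [-0.05  3.25 -0.24] roll 0.001
```

Call:
drive_tool([
  [1, 0, 1, 0, 0],
  [1, 0, 2, 0, 0],
  [1, -0.05, 3.2, 0, 0],
  [1, -0.05, 3.2, 0, 0],
  [1, -0.05, 3.2, 0, 0],
])

```text
time: 6.23
eef_pos: [0.5557, 0.2977, 0.3614]
tcp_rot: [-0.0, 0.584, 0.812, -0.0]
contact_force: [-0.3, -0.3, -3.4]
width: 0.364
grasp_force: 61.2
```

```bash
python3 look.py b
```

```text
t 6.23 grasp [0.5555 0.2976 0.2067] tooly 18.5 tilt z [-0.001 -0.    -1.   ] -> d [ 0.08  0.18 -0.23] roll 0.003
wrist bar 1344 [0.5504 0.3149 0.1251] [array([539.9, 310.5]), array([41.5, 47.8]), np.float64(18.5)]
wrist disc 14300 [0.5539 0.3229 0.0792] [array([554.7, 311.7]), array([155.4, 128.6]), np.float64(16.4)]
scene bar 102 [0.5553 0.2901 0.1247] [array([545.4, 293.9]), array([40. , 87.7]), np.float64(18.0)]
scene disc 978 [0.5675 0.2817 0.079 ] [array([559.2, 295.3]), array([156.7, 157.7]), np.float64(58.5)]
tongue 5950 [0.5535 0.312  0.0856] [array([554.1, 309. ]), array([99.9, 76.5]), np.float64(4.5)] [0.0782 0.0797 0.1031]
```

View pics/w_b.png

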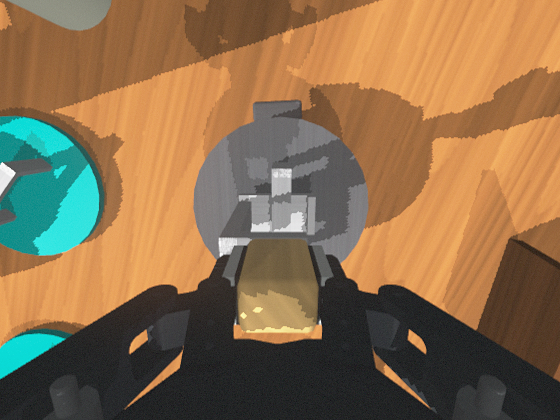

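The tongue, between pixels 245 and 313, is through the loop with the bar at (281,200) near its middle. I raise slowly.

Call:
drive_tool([
  [1, 0, 0.15, -0.8, 0],
  [1, 0, 0.15, -1.4, 0],
  [1, 0, 0.15, -1.8, 0],
  [1, 0, 0.15, -2.1, 0],
  [1, 0, 0.15, -2.4, 0],
  [1, 0, 0.15, -2.8, 0],
  [1, 0, 0.15, -3.3, 0],
  [1, 0, 0.15, -3.8, 0],
  [1, 0, 0.15, -4.3, 0],
  [1, 0, 0.15, -4.3, 0],
])

```text
time: 7.17
eef_pos: [0.5574, 0.2983, 0.406]
tcp_rot: [0.0, 0.584, 0.812, 0.001]
contact_force: [0.9, 0.3, -5.0]
width: 0.366
grasp_force: 60.8
```

```bash
cat > lid.py <<'E'
from h import *
d=delta(.585,-.265,.37,18.4)
s=bot.sense(); print('F',s['contact_force'].round(1),'M',s['moment'].round(2),'w',round(s['width'],3))
c=cap('scene'); P=pts(c); Z=P[...,2]
M=R.from_quat(np.roll(s['tcp_rot'],-1)).as_matrix(); g=s['eef_pos']+M@[0,0,.155]
zb=g[2]-.116+.008-.056   # lid origin expected
m=(np.hypot(P[...,0]-g[0],P[...,1]-g[1])<.09)&(abs(Z-zb-.015)<.012); q=P[m]
if len(q)>30:
    A=np.c_[q[:,:2]-q[:,:2].mean(0),np.ones(len(q))]
    for _ in range(4):
        k=np.linalg.lstsq(A,q[:,2],rcond=None)[0]; r=abs(A@k-q[:,2])<.003; A,q=A[r],q[r]
    print('disc',len(q),'slope',k[:2].round(3),'topz',k[2].round(4),'exp',(zb+.015).round(4),[np.round(t,1) for t in cv2.minAreaRect((q[:,:2]*1000).astype(np.float32))])
E
python3 lid.py
```

```text
t 7.17 grasp [0.5577 0.2985 0.2513] tooly 18.5 tilt z [ 0.002  0.001 -1.   ] -> d [-54.3  -15.27 -11.92] roll 0.002
F [ 0.9  0.3 -5. ] M [ 0.1  -0.17 -0.02] w 0.366
disc 923 slope [0.005 0.011] topz 0.1022 exp 0.102 [array([561.7, 291.2]), array([154.9, 147.1]), np.float64(27.8)]
```

The lid hangs level 23 mm above its seat. I raise it further so it clears the small pot's loop.

Call:
drive_tool([
  [1, 0, 0, -0.4, 0],
  [1, 0, 0, -1, 0],
  [1, 0, 0, -1.8, 0],
  [1, 0, 0, -2.8, 0],
  [1, 0, 0, -3.8, 0],
  [1, 0, 0, -4.8, 0],
  [1, 0, 0, -5.8, 0],
  [1, 0, 0, -6.6, 0],
  [1, 0, 0, -7.2, 0],
  [1, 0, 0, -7.4, 0],
])

```text
time: 8.05
eef_pos: [0.5573, 0.2983, 0.4805]
tcp_rot: [0.001, 0.584, 0.812, 0.001]
contact_force: [0.9, 0.1, -7.1]
width: 0.365
grasp_force: 60.8
```

```bash
python3 lid.py
```

```text
t 8.05 grasp [0.5576 0.2985 0.3258] tooly 18.51 tilt z [ 0.002  0.001 -1.   ] -> d [-54.3  -15.28  -4.48] roll 0.002
F [ 0.9  0.1 -7.1] M [ 0.02 -0.15  0.  ] w 0.365
disc 913 slope [0.003 0.014] topz 0.1766 exp 0.1765 [array([560.9, 291.7]), array([154.3, 148.5]), np.float64(24.3)]
```

Call:
drive_tool([
  [1, -0.4, -0.1, 0, 0],
  [1, -1.1, -0.3, 0, 0],
  [1, -2.0, -0.6, 0, 0],
  [1, -3.3, -0.9, 0, 0],
  [1, -4.8, -1.35, 0, 0],
  [1, -6.5, -1.8, 0, 0],
  [1, -8.3, -2.3, 0, 0],
  [1, -10.0, -2.8, 0, 0],
  [1, -11.7, -3.3, 0, 0],
  [1, -13.5, -3.8, 0, 0],
])

```text
time: 8.93
eef_pos: [0.5635, 0.1557, 0.4787]
tcp_rot: [0.0, 0.585, 0.811, -0.0]
contact_force: [1.1, 0.5, -6.7]
width: 0.364
grasp_force: 60.8
```

Call:
drive_tool([
  [1, -1.8, -0.5, 0, 0],
  [1, -3.6, -1.0, 0, 0],
  [1, -5.4, -1.5, 0, 0],
  [1, -7.2, -2.0, 0, 0],
  [1, -9.0, -2.5, 0, 0],
  [1, -10.8, -3.0, 0, 0],
  [1, -12.6, -3.5, 0, 0],
  [1, -14.4, -4.0, 0, 0],
  [1, -16.2, -4.5, 0, 0],
  [1, -18.0, -5.0, 0, 0],
])

```text
time: 9.77
eef_pos: [0.5727, -0.0309, 0.4788]
tcp_rot: [0.0, 0.585, 0.811, -0.0]
contact_force: [-0.3, -1.1, -6.5]
width: 0.366
grasp_force: 60.8
```

```bash
python3 lid.py
```

```text
t 9.77 grasp [ 0.5727 -0.031   0.3241] tooly 18.43 tilt z [-0.    -0.001 -1.   ] -> d [-22.59  -6.23  -4.58] roll 0.001
F [-0.3 -1.1 -6.5] M [0.   0.   0.01] w 0.366
disc 1543 slope [-0.002  0.007] topz 0.1751 exp 0.1748 [array([576.4, -36.5]), array([154.5, 146.3]), np.float64(32.2)]
```

Call:
drive_tool([
  [1, -1.8, -0.5, 0, 0],
  [1, -3.6, -1.0, 0, 0],
  [1, -5.4, -1.5, 0, 0],
  [1, -7.2, -2.0, 0, 0],
  [1, -9.0, -2.5, 0, 0],
  [1, -10.8, -3.0, 0, 0],
  [1, -12.6, -3.5, 0, 0],
  [1, -14.4, -4.0, 0, 0],
  [1, -16, -4.4, 0, 0],
  [1, -17.5, -4.8, 0, 0],
])

```text
time: 10.65
eef_pos: [0.5829, -0.2117, 0.4787]
tcp_rot: [-0.0, 0.585, 0.811, -0.0]
contact_force: [1.2, 0.4, -5.8]
width: 0.366
grasp_force: 63.2
```

Call:
drive_tool([
  [1, -1.4, -0.4, 0, 0],
  [1, -2.6, -0.7, 0, 0],
  [1, -3.6, -1.0, 0, 0],
  [1, -4.4, -1.2, 0, 0],
  [1, -4.9, -1.35, 0, 0],
  [1, -5.1, -1.4, 0, 0],
  [1, -5.1, -1.4, 0, 0],
  [1, -5.1, -1.4, 0, 0],
  [1, -5.1, -1.4, 0, 0],
])

```text
time: 11.4
eef_pos: [0.5866, -0.2618, 0.4788]
tcp_rot: [-0.0, 0.584, 0.812, 0.0]
contact_force: [-0.3, 0.4, -6.9]
width: 0.369
grasp_force: 63.2
```

```bash
python3 lid.py; python3 - <<'E'
from h import *
c=cap('top'); P=pts(c); Z=P[...,2]
L=np.hypot(P[...,0]-.585,P[...,1]+.265)<.1
for n,m in [('disc',L&(Z>.165)&(Z<.185)),('trivet part',L&(Z>.008)&(Z<.016))]:
    q=P[m]
    if len(q)>20: print(n,len(q),q.mean(0).round(4),[np.round(t,1) for t in cv2.minAreaRect((q[:,:2]*1000).astype(np.float32))])
E
```

```text
t 11.4 grasp [ 0.5866 -0.2617  0.3241] tooly 18.56 tilt z [-0.     0.001 -1.   ] -> d [-0.26 -0.26 -4.59] roll 0.003
F [-0.3  0.4 -6.9] M [-0.03 -0.07 -0.08] w 0.369
disc 2384 slope [-0.002  0.008] topz 0.1751 exp 0.1748 [array([ 588.6, -263.4]), array([155.1, 151.7]), np.float64(45.9)]
disc 2042 [ 0.588  -0.2265  0.1751] [array([ 589.4, -226.8]), array([ 91.3, 154.8]), np.float64(81.9)]
trivet part 685 [ 0.5544 -0.2236  0.0114] [array([ 562.2, -222.5]), array([141.7,  62. ]), np.float64(35.0)]
```

Call:
drive_tool([
  [1, -0.2, -0.3, 0.6, 0],
  [1, -0.2, -0.3, 2, 0],
  [1, -0.2, -0.3, 3.8, 0],
  [1, -0.2, -0.3, 5.6, 0],
  [1, -0.2, -0.3, 7.4, 0],
  [1, -0.2, -0.3, 9.2, 0],
  [1, -0.2, -0.3, 11, 0],
  [1, -0.2, -0.3, 12.2, 0],
  [1, -0.2, -0.3, 12.9, 0],
  [1, -0.2, -0.3, 13.2, 0],
])

```text
time: 12.33
eef_pos: [0.5838, -0.265, 0.345]
tcp_rot: [-0.001, 0.584, 0.812, -0.0]
contact_force: [0.8, -0.0, -6.1]
width: 0.368
grasp_force: 63.1
```

```bash
python3 lid.py
```

```text
t 12.33 grasp [ 0.5833 -0.2648  0.1903] tooly 18.51 tilt z [-0.003  0.001 -1.   ] -> d [ -0.03   0.11 -17.97] roll 0.002
F [ 0.8 -0.  -6.1] M [0.03 0.07 0.  ] w 0.368
disc 2303 slope [-0.006  0.006] topz 0.0413 exp 0.041 [array([ 582.5, -264.7]), array([155.1, 155.3]), np.float64(29.5)]
```

Call:
drive_tool([
  [1, 0, 0, 0.5, 0],
  [1, 0, 0, 0.9, 0],
  [1, 0, 0, 1.2, 0],
  [1, 0, 0, 1.4, 0],
  [1, 0, 0, 1.6, 0],
  [1, 0, 0, 1.8, 0],
  [1, 0, 0, 2.0, 0],
  [1, 0, 0, 2.0, 0],
  [1, 0, 0, 2.0, 0],
])

```text
time: 13.13
eef_pos: [0.5846, -0.2654, 0.3273]
tcp_rot: [0.001, 0.584, 0.812, 0.0]
contact_force: [-0.3, 0.4, -2.2]
width: 0.368
grasp_force: 63.6
```

```bash
python3 lid.py
```

```text
t 13.13 grasp [ 0.5848 -0.2655  0.1726] tooly 18.51 tilt z [ 0.001 -0.001 -1.   ] -> d [  0.02   0.06 -19.74] roll 0.002
F [-0.3  0.4 -2.2] M [ 0.03 -0.08 -0.01] w 0.368
disc 1823 slope [-0.011  0.012] topz 0.027 exp 0.0233 [array([ 584.4, -265.8]), array([154.5, 154.2]), np.float64(29.1)]
```

The lid rests on the trivet and the tool force has dropped to the lifter's own weight. I lower the tongue clear of the bar and withdraw.

Call:
drive_tool([
  [1, 0, 0, 0.5, 0],
  [1, 0, 0, 1.0, 0],
  [1, 0, 0, 1.4, 0],
  [1, 0, 0, 1.4, 0],
  [1, 0, 0, 1.4, 0],
])

```text
time: 13.6
eef_pos: [0.5841, -0.2652, 0.312]
tcp_rot: [-0.001, 0.584, 0.812, -0.0]
contact_force: [-0.3, 0.6, -2.8]
width: 0.368
grasp_force: 63.7
```

```bash
python3 lid.py
```

```text
t 13.6 grasp [ 0.5839 -0.2651  0.1573] tooly 18.51 tilt z [-0.001  0.001 -1.   ] -> d [ -0.     0.08 -21.27] roll 0.002
F [-0.3  0.6 -2.8] M [-0.   -0.04  0.01] w 0.368
disc 236 slope [ 0.053 -0.06 ] topz 0.0057 exp 0.008 [array([ 600.6, -285.2]), array([178.1, 116.2]), np.float64(39.9)]
```

Lifter bottom is at 0.041, so the tongue is free in the loop. I pull straight back.

Call:
drive_tool([
  [1, 0, -0.6, 0, 0],
  [1, 0, -1.5, 0, 0],
  [1, 0, -2.5, 0, 0],
  [1, 0, -3.5, 0, 0],
  [1, 0, -4.5, 0, 0],
  [1, 0, -5.5, 0, 0],
  [1, 0, -7, 0, 0],
  [1, 0, -9, 0, 0],
  [1, 0, -11, 0, 0],
  [1, 0, -12.5, 0, 0],
])

```text
time: 14.48
eef_pos: [0.4636, -0.3054, 0.3128]
tcp_rot: [-0.0, 0.585, 0.811, -0.0]
contact_force: [0.0, 0.4, -2.5]
width: 0.37
grasp_force: 63.7
```

Call:
drive_tool([
  [1, 0, -1.5, 0, 0],
  [1, 0, -2.5, 0, 0],
  [1, 0, -2.5, 1, 0],
  [1, 0, -2.5, 2, 0],
  [1, 0, -2.5, 3, 0],
  [1, 0, -2.5, 3.5, 0],
  [1, 0, -2.5, 3.5, 0],
  [1, 0, -2.5, 3.5, 0],
])

```text
time: 15.15
eef_pos: [0.4425, -0.3125, 0.2767]
tcp_rot: [-0.001, 0.584, 0.812, 0.0]
contact_force: [-0.6, -0.3, -2.3]
width: 0.366
grasp_force: 63.6
```

```bash
python3 - <<'E'
from h import *
delta(.442,-.312,.116,18.5); s=bot.sense(); print(s['contact_force'].round(1))
c=cap('scene','s2'); P=pts(c); Z=P[...,2]
m=(np.hypot(P[...,0]-.585,P[...,1]+.265)<.09)&(Z>.02)&(Z<.034); q=P[m]
A=np.c_[q[:,:2]-.585,np.ones(len(q))]
print('lid',len(q),np.linalg.lstsq(A,q[:,2],rcond=None)[0].round(3),np.median(q[:,2]),[np.round(t,1) for t in cv2.minAreaRect((q[:,:2]*1000).astype(np.float32))])
E
```

```text
t 15.15 grasp [ 0.4423 -0.3123  0.122 ] tooly 18.56 tilt z [-0.001  0.001 -1.   ] -> d [ 0.04 -0.01  0.6 ] roll 0.001
[-0.6 -0.3 -2.3]
lid 2784 [-0.005  0.005  0.032] 0.027400678208672535 [array([ 584. , -265.3]), array([154.8, 156.5]), np.float64(23.5)]
```

View pics/s2.png

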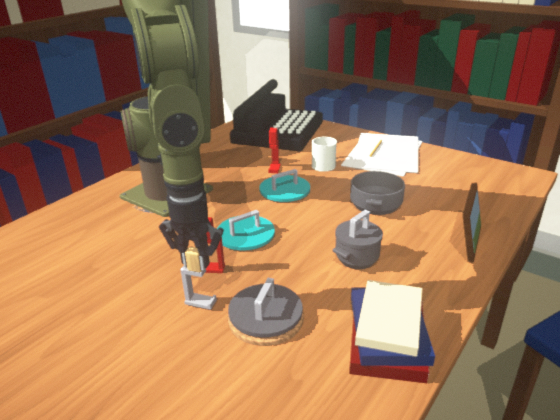

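The picture shows the lid centred on the trivet at (265,312), and the lifter clear of it at (198,285), about 6 mm above the desk. I set it down.

Call:
drive_tool([
  [1, 0, 0, 0.2, 0],
  [1, 0, 0, 0.4, 0],
  [1, 0, 0, 0.5, 0],
  [1, 0, 0, 0.6, 0],
  [1, 0, 0, 0.6, 0],
  [1, 0, 0, 0.6, 0],
])

```text
time: 15.7
eef_pos: [0.4421, -0.3129, 0.2717]
tcp_rot: [0.0, 0.584, 0.812, -0.0]
contact_force: [0.6, 0.5, -3.0]
width: 0.368
grasp_force: 63.6
```

```bash
python3 -c "
from h import *
delta(.442,-.312,.116,18.5); print(bot.sense()['contact_force'].round(1))"
```

```text
t 15.7 grasp [ 0.4421 -0.3129  0.117 ] tooly 18.5 tilt z [ 0. -0. -1.] -> d [0.09 0.02 0.1 ] roll 0.0
[ 0.6  0.5 -3. ]
```

Call:
drive_tool([
  [1, 0, 0, 0.1, 0],
  [1, 0, 0, 0.15, 0],
  [1, 0, 0, 0.2, 0],
  [1, 0, 0, 0.2, 0],
])

```text
time: 16.03
eef_pos: [0.4422, -0.313, 0.2709]
tcp_rot: [0.001, 0.584, 0.812, 0.0]
contact_force: [-1.0, 0.3, 6.0]
width: 0.363
grasp_force: 64.9
```

The foot is on the desk, with the tool force now +6 N. I release gradually.

Call:
drive_tool([
  [1, 0, 0, -0.05, 0],
  [0.6, 0, 0, -0.05, 0],
  [0.5, 0, 0, -0.05, 0],
  [0.4, 0, 0, -0.05, 0],
  [0.3, 0, 0, -0.05, 0],
  [0.15, 0, 0, -0.05, 0],
  [0, 0, 0, -0.05, 0],
  [0, 0, 0, -0.05, 0],
  [0, 0, 0, -0.05, 0],
])

```text
time: 16.78
eef_pos: [0.4421, -0.3129, 0.2701]
tcp_rot: [-0.0, 0.584, 0.812, 0.0]
contact_force: [-0.3, 0.0, 0.3]
width: 1.001
grasp_force: 0.0
```

Call:
drive_tool([
  [0, 0, 0, -1, 0],
  [0, 0, 0, -3, 0],
  [0, 0, 0, -6, 0],
  [0, 0, 0, -9, 0],
  [0, 0, 0, -12, 0],
  [0, 0, 0, -15, 0],
  [0, 0, 0, -17, 0],
  [0, 0, 0, -17, 0],
  [0, 0, 0, -17, 0],
])

```text
time: 17.53
eef_pos: [0.4424, -0.3131, 0.4423]
tcp_rot: [0.002, 0.584, 0.812, 0.0]
contact_force: [0.0, 0.1, -0.3]
width: 1.001
grasp_force: 0.0
```

```bash
python3 - <<'E'
from h import *
print(bot.sense()['contact_force'].round(1),bot.sense()['width'])
c=cap('scene','s3'); P=pts(c); Z=P[...,2]
def rep(n,x,y,r,z0,z1):
    q=P[(np.hypot(P[...,0]-x,P[...,1]-y)<r)&(Z>z0)&(Z<z1)]
    print(n,len(q),np.median(q[:,2]).round(4),[np.round(t,1) for t in cv2.minAreaRect((q[:,:2]*1000).astype(np.float32))])
rep('lid',.585,-.265,.09,.02,.034); rep('grip top',.442,-.313,.05,.134,.146); rep('small disc',.642,.0285,.07,.07,.09)
c=cap('wrist'); P=pts(c); Z=P[...,2]; rep('w grip',.442,-.313,.05,.134,.146); rep('w foot',.442,-.313,.05,.004,.016); rep('w lid',.585,-.265,.09,.02,.034)
E
```

```text
[ 0.   0.1 -0.3] 1.0008646961289023
lid 2790 0.0275 [array([ 583.8, -265.7]), array([153.8, 156.7]), np.float64(33.9)]
grip top 139 0.1405 [array([ 443.5, -314.9]), array([31.4, 26. ]), np.float64(20.5)]
small disc 988 0.0792 [array([644.8,  24. ]), array([111. , 110.3]), np.float64(12.4)]
w grip 802 0.1408 [array([ 443.2, -312.4]), array([30.9, 24.4]), np.float64(18.1)]
w foot 600 0.0075 [array([ 442.1, -312.5]), array([60.8, 31.7]), np.float64(18.8)]
w lid 9657 0.0271 [array([ 584.3, -263. ]), array([155.4, 154.7]), np.float64(0.1)]
```

View pics/s3.png

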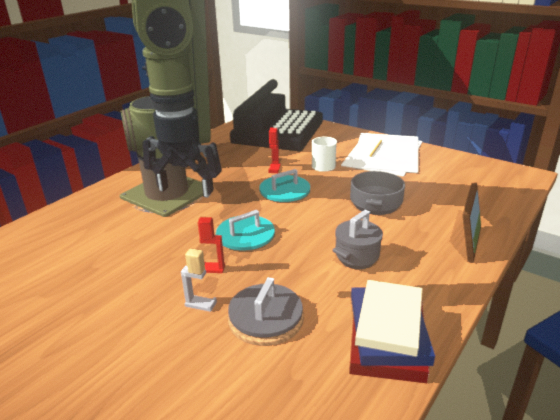

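The lid lies flat on the trivet at (265,310), and the lifter stands free and upright at (197,285). The small pot at (358,235) is still covered, and the gripper is clear. I hand in.

```bash
python3 -c "
from rig import bot
print(bot.job_done())"
```

```text
the job is handed in; nothing more can be done
None
```

The job is handed in (no verdict was returned): the large lid lies flat on the trivet within about 2 mm of its middle, the lifter stands upright and released on the desk, the small pot is still covered, and about 17.5 s of the 64 s were used.

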